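Clamp a tile in the mosaic jig

ROBOT

A 6-joint arm with a two-finger parallel gripper is mounted at the origin on the work surface. World frame = base frame: x ahead of the robot, y to its left, z up, the work surface at z = 0. Lengths are in m, angles in rad, forces in N, time in s.
With the tool pointing down it reaches from about 0.35 to 0.925 m from the base axis. Payload 6.4 kg.
Tool frame: the origin (TCP) lies at the very end of the fingers, on their centre line; the grasp point (between the pads) lies 19 mm behind it; z points along the fingers, y is the direction in which the jaws open and shut (so a half turn about z gives the same grasp; the last joint's range is limited). The gripper opens to 94 mm and grips with 3 to 60 N. Pads are 16 mm wide; open, the fingers measure 119 mm over their backs; the gripper's body (75 mm by 177 mm) begins 78 mm behind the grasp point.
Start: joints at [0.989, 0.245, 1.558, -0, 1.339, -0.174], TCP at [0.258, 0.597, 0.205] pointing down, gripper open.
Joint ranges: [-3.13, 3.13], [-1.02, 2.26], [0.13, 2.54], [-0.95, 4.09], [0.21, 2.88], [-2.74, 2.74]. Speed limits (rad/s): [2.57, 2.57, 3.14, 3.14, 3.14, 3.14].

INTERFACE

Orientations are given as a 3x3 rotation matrix whose columns are the frame's x, y, z axes.
In Python, from rig import robot, eyes, spotter gives the robot as it stands.
- The arm moves only by the shell command python3 -m crank 'ROWS' [OPENING] [FORCE]. ROWS is JSON, one flat list of numbers, 4 for each row, row after row: the shift along the tool's x, y, z in cm, then the turn about the tool's z in rad. In form: [tx, ty, tz, twist, tx, ty, tz, twist, ...]. A call has 1 to 5 rows; each row shifts and turns the commanded pose from where the row before left it, along the tool's axes as they then stand; what a row does not reach is not made up. A row lasts 1/8 s, in which the tool goes at most 62.5 mm and 10.7 degrees, less where a joint would pass 70% of its speed; a pose out of reach is approached as far as the arm can. A call with a gripper value outside its range is refused whole. OPENING is the opening in per cent of the stroke, from 0 (shut) to 100 (fully open), set as the call begins (- or left out, the last holds). The fingers move at their own pace and stop on an object; FORCE is the grip in N (left out, the last holds). Time passes only in rows, so rows that do not move let the fingers close. It gives the time, the measured TCP pose, the force and the opening at its end, in the units of the state.
- robot.state(): the state, without advancing time (a new reading comes with each control period).
- eyes.camera(name): name is "scene" or "top" or "wrist"; returns a dict with "pixels" (480x640x3 uint8, blue, green, red), "mtx" (3x3 intrinsics, pixels), "R" (3x3) and "t" (3): a world point X has camera coordinates R X + t; the wrist camera has in their place "T_tool_cam" (4x4, takes a point from camera to tool coordinates, whose origin is the TCP and whose axes are the flange's). Camera axes: x right, y down, z forward; pixel columns grow to the right and rows downward; lengths in m; the calibration is good to about 2 mm. A picture is of the moment at which its call begins: read the wrist's pose just before it. There is no depth.
- robot.finish_job(): hands the job in, once; it reports no verdict.
Trained networks look in a picture, given as the dict that the camera call returned (one of the last four; its "shot" number tells which), for a name from the list of things; names that differ only in an ending like _2 or _b are one class to them, and where a whole thing is asked for, a point or a joint stands for the part that bears it (a point fixed in the world has none). Each returns a list of dicts, best first, with "score" (0 to 1); they miss things now and then, are a little off and sometimes report something else, mostly with a low value. They report only what shows in the picture. A call takes as long as a camera call. They do not tell look-alikes from the thing itself.
- spotter.find_in(picture, thing): "pixel" ([column, row] in pixels, amid what is visible of it).
- spotter.cut_out(picture, thing): "mask" (480x640 bool, what is visible of it) and "pixel" ([column, row] in pixels, amid what is visible of it).
The state is a dict: "time_s": time; "joint_pos": joint angles; "joint_velocities": joint speeds; "tau": joint torques, N m; "position": TCP position; "eef_rot": TCP orientation; "ft_force": force on the tool from outside, world axes, zero at the start; "wrist_torque": the same for the moment, N m; "opening": opening from 0.0 (shut) to 1.0 (fully open).
Only numpy, scipy, OpenCV 4.12 (cv2) and the standard library are available. Lean on these libraries where they do the work, as an engineer would, in place of code of your own. Each camera call takes 0.05 s, during which the arm holds its last target.

TASK

Without grasping or lifting anything, push the white tile along the channel of the wooden jig until it is fully home against the metal stop. Then push the toggle clamp's raised handle, which leans away from the tile, up and over towards it, past its dead point, so that it snaps into lock with the rubber foot pressing on the tile. Leave the jar, the pliers and the wood block as they are.

Things in the scene. Friction and masses are not known exactly. Their poses are not given: they have to be found in the camera images.
- jig: Fixed wooden jig, a board 390 x 150 x 18 mm on the bench. Origin at table height on the channel's centre line; its x axis runs level along the channel towards the stop, z up. Board: x -220 to +170, y -75 to +75 mm, top at z 18 mm. Two rails 14 mm wide, 8 mm high above the board, from x -165 to +35 mm, leave a channel 65 mm wide (y -32.5 to +32.5 mm).
- stop_face (a point): Foot of the stop's face, on the board at the channel's end (jig x +35, y 0, z +18 mm). The stop is an aluminium bar across the channel, 10 mm thick, 14 mm high above the board.
- tile: Loose white ceramic tile, 110 (x, along the channel) x 60 x 12 mm, 0.13 to 0.27 kg, lying flat in the channel on the board. Origin under its centre, on the board; x points towards the stop. It starts 25 to 70 mm short of the stop; home, its origin is at jig x -20 mm.
- pivot (a point): Level pivot of the steel toggle clamp, across the channel, at jig x +65, y 0, z +65 mm. The clamp is bolted on the board behind the stop (base x +43 to +103 mm). Open, its arm stands nearly upright at jig x +15 to +70 mm, up to 135 mm above the table; as the handle is pushed over, the arm comes down on the tile's end.
- lever (a joint): Angle of the clamp's handle (rad). 0 = open, leaning 0.70 from vertical, away from the tile (jig +x). Grows as the handle is pushed up and over towards the tile (jig -x): upright, at its dead point, at 0.70; locked on its stop at 1.20. A spring drives it back to 0 below the dead point, on to 1.20 beyond. About 4 N at the handle's end move it.
- handle_end (a point): Outer end of the handle, on its axis, 115 mm from the pivot; the handle is a straight round bar whose outer 75 mm is a black rubber grip 20 mm thick with a round end. Open, the end is at about jig x +139, y 0, z +153 mm; upright, at z +180 mm.
- pad: Sprung rubber foot, 18 mm across, at the end of the clamp's arm; origin on the clamp's pivot. Locked, it points down and presses the tile's top at jig x +5, y 0 mm, 30 mm from the stop, with about 3 N. If lowered before the tile is home it blocks the tile's way.
- jar: Bystander: brown glass jar with a steel cap, 60 mm across, 75 mm high, origin under its centre.
- pliers: Bystander: steel running pliers lying flat, about 160 mm long, 17 mm high, origin near the joint at table height.
- wood_block: Bystander: plain wood block 70 x 45 x 35 mm, origin under its centre.
Not all that is in view belongs to the job. What is shaped like the tile but purple or red is not meant.

How it is judged:
By the outcome, as a careful person would: the job done as asked, in the order asked, and still so for the second after the job is handed in, with the robot touching nothing.
It also fails if it takes over 50 s, if anything falls off the work surface, if the arm or the gripper's body presses on something with over 40 N, if the wrist force passes 120 N, or if a joint passes its speed limit or range.

## Working session

There is one attempt and no reset: what is moved stays moved. The work goes in short steps, Python scripts to look and compute and a shell command to move; the robot and the scene stay as the last step left them, time stands still between calls to the robot, and variables do not carry over. Pictures are saved under pics/ and viewed, and the job is handed in when it is done.

```bash
ls; mkdir -p pics; python3 - <<'E'
from rig import robot, eyes, spotter
import cv2
s=robot.state(); print(s)
for n in ["scene","top"]:
    p=eyes.camera(n); cv2.imwrite(f"pics/{n}0.png",p["pixels"]); print(n,p["mtx"],p["R"],p["t"])
    for th in ["jig","tile","lever","handle_end","pad","jar","pliers","wood_block"]:
        print(th,[(round(d["score"],2),[int(v) for v in d["pixel"]]) for d in spotter.find_in(p,th)][:4])
E
```

```text
pics
{'time_s': 0.0, 'joint_pos': array([ 9.88897239e-01,  2.45830474e-01,  1.55900063e+00, -2.52554371e-05,
        1.33867054e+00, -1.74095112e-01]), 'joint_velocities': array([ 1.68945427e-03,  3.12591330e-04, -9.60089083e-04,  9.85745057e-04,
       -1.16526725e-03, -1.83804188e-05]), 'tau': array([-2.13529944e-03, -4.15839887e+01, -3.14592755e+01,  6.83995360e-02,
        3.33490851e-02, -1.37065222e-04]), 'position': array([0.25745265, 0.59619265, 0.20434206]), 'eef_rot': array([[-9.17996122e-01,  3.96588024e-01, -1.02867092e-03],
       [ 3.96589240e-01,  9.17994765e-01, -1.60831934e-03],
       [ 3.06474333e-04, -1.88439074e-03, -9.99998178e-01]]), 'ft_force': array([-0.15450242,  0.50672934, -0.14739484]), 'wrist_torque': array([-0.00978362, -0.03996807,  0.04490851]), 'opening': 1.0037115839673976}
scene [[482.50832955   0.         326.1332832 ]
 [  0.         482.50832955 235.66376173]
 [  0.           0.           1.        ]] [[ 0.44283394  0.89660259  0.00137553]
 [ 0.61667909 -0.30346476 -0.72637184]
 [-0.65084944  0.32251037 -0.68730056]] [-0.17485173 -0.33753428  1.3
[... 198 characters left out ...]
[262, 222]), (0.18, [412, 284])]
pliers [(0.96, [411, 287]), (0.48, [355, 245])]
wood_block [(0.7, [312, 193])]
top [[481.04276384   0.         319.61863749]
 [  0.         481.04276384 238.80192026]
 [  0.           0.           1.        ]] [[ 0.01105801 -0.99980371 -0.01643941]
 [-0.98962544 -0.00858732 -0.14341461]
 [ 0.14324529  0.01785473 -0.98952615]] [-0.08443634  0.59653679  1.0988616 ]
jig [(0.56, [292, 252])]
tile [(0.78, [442, 211]), (0.77, [365, 159]), (0.75, [432, 276]), (0.73, [243, 263])]
lever [(0.57, [241, 264]), (0.45, [326, 242])]
handle_end [(0.56, [244, 261])]
pad []
jar [(0.97, [361, 298]), (0.43, [297, 323])]
pliers [(0.75, [285, 190])]
wood_block [(0.92, [297, 319])]
```

View pics/scene0.png

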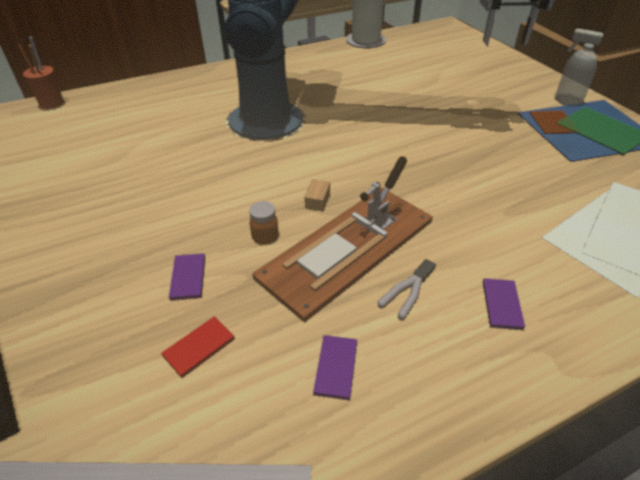

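View pics/top0.png

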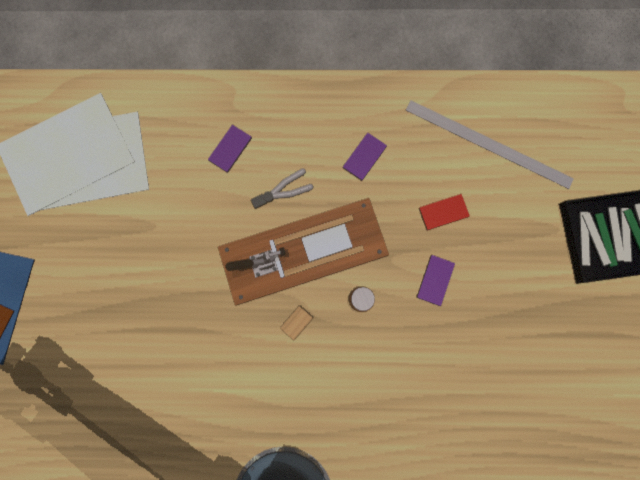

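The white tile lies in the jig's channel, at scene (326,254) and top (327,243). The tile-shaped decoys are red and purple, so the white one in the channel is the one meant. The clamp handle is at scene (394,172) and top (241,264). I'll confirm with enlarged crops and pick corners.

```bash
python3 - <<'E'
import cv2
a=cv2.imread("pics/top0.png")[185:315,205:400]; cv2.imwrite("pics/top0c.png",cv2.resize(a,None,fx=4,fy=4,interpolation=cv2.INTER_CUBIC))
a=cv2.imread("pics/scene0.png")[150:325,245:440]; cv2.imwrite("pics/scene0c.png",cv2.resize(a,None,fx=3.4,fy=3.4,interpolation=cv2.INTER_CUBIC))
E
```

```text
(no output)
```

View pics/top0c.png

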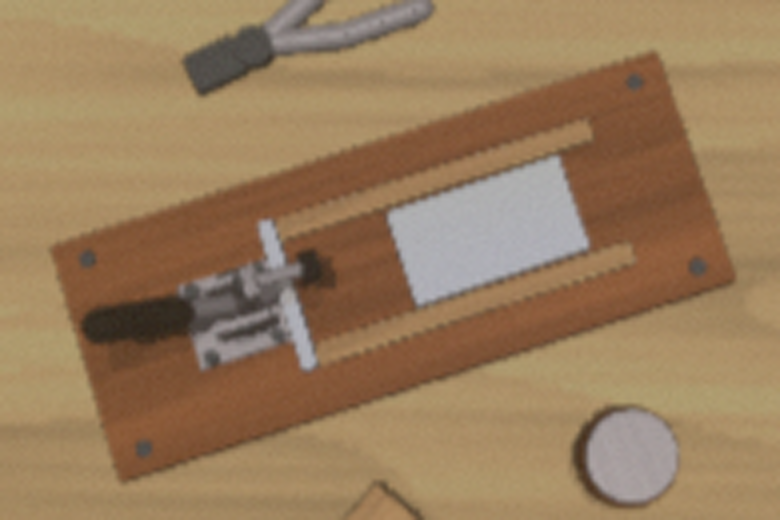

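View pics/scene0c.png

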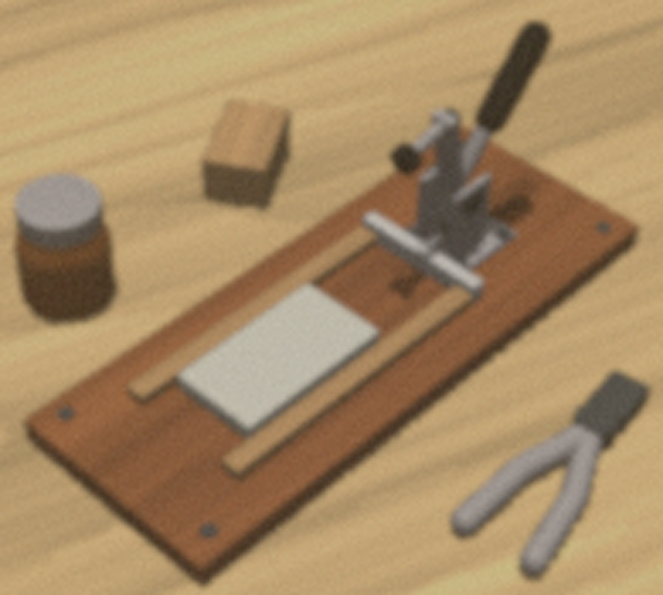

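```bash
cat > h.py <<'E'
import numpy as np, cv2
from scipy.optimize import least_squares
def proj(c,X): 
    X=np.atleast_2d(X); q=X@np.array(c["R"]).T+c["t"]; q=q@np.array(c["mtx"]).T; return q[:,:2]/q[:,2:]
def ray(c,px,z):
    d=np.linalg.inv(c["mtx"])@[px[0],px[1],1]; R=np.array(c["R"]);o=-R.T@c["t"]; d=R.T@d; return o+d*(z-o[2])/d[2]
def jigR(th): c,s=np.cos(th),np.sin(th); return np.array([[c,-s,0],[s,c,0],[0,0,1]])
def j2w(p,X): return np.atleast_2d(X)@jigR(p[2]).T+[p[0],p[1],0]
def w2j(p,X): return (np.atleast_2d(X)-[p[0],p[1],0])@jigR(p[2])
E
python3 - <<'E'
from h import *
from rig import robot, eyes, spotter
t=eyes.camera("top"); s=eyes.camera("scene")
tc=lambda x,y:(x/4+205-.375,y/4+185-.375)
sc=lambda x,y:(x/3.4+245-.35,y/3.4+150-.35)
T=[((-.22,-.075,.018),tc(655,51)),((-.22,.075,.018),tc(735,278)),((.17,.075,.018),tc(123,481)),((.17,-.075,.018),tc(52,246))]
S=[((-.22,.075,.018),sc(28,428)),((-.22,-.075,.018),sc(203,570)),((.17,-.075,.018),sc(636,230))]
def res(p,TT=T,SS=S):
    r=[]
    for c,L in((t,TT),(s,SS)):
        for X,u in L: r+=list(proj(c,j2w(p,X))[0]-u)
    return np.array(r)
for TT,SS in((T,S),(T,[]),([],S)):
    o=least_squares(lambda p:res(p,TT,SS),[.45,.05,1.8]); print(o.x,np.round(o.fun,1))
p=least_squares(res,[.45,.05,1.8]).x
np.save("p.npy",p)
print("tile centre jig from top", w2j(p,np.mean([ray(t,tc(*u),.03) for u in((388,211),(558,155),(590,247),(415,306))],0)))
print("corners",[w2j(p,ray(t,tc(*u),.03))[0].round(4) for u in((388,211),(558,155),(590,247),(415,306))])
print("sc corners",[w2j(p,ray(s,sc(*u),.03))[0].round(4) for u in((178,378),(249,430),(380,330),(310,284))])
for n in ["stop",(.035,0,.032)],["hend",(.139,0,.153)],["pivot",(.065,0,.065)]:
    print(n, j2w(p,n[1])[0].round(4), proj(t,j2w(p,n[1])),proj(s,j2w(p,n[1])))
print(jigR(p[2]))
E
```

```text
[ 0.56570713 -0.01447234  1.90369117] [ 0.6 -1.6  1.2 -0.7 -0.3  0.3 -0.6 -0.1 -1.5 -1.9  0.2  0.3  1.3 -1.6]
[ 0.56460253 -0.01392813  1.89915597] [ 0.6 -0.8  1.   0.2 -0.8  0.5 -0.8 -0. ]
[ 0.56710022 -0.01546402  1.90784807] [-1.5 -0.9  0.5  1.3  1.1 -1.4]
tile centre jig from top [[-0.08461281  0.00196052  0.03      ]]
corners [array([-0.0314, -0.0278,  0.03  ]), array([-0.1391, -0.0275,  0.03  ]), array([-0.1391,  0.0314,  0.03  ]), array([-0.0289,  0.0317,  0.03  ])]
sc corners [array([-0.1417,  0.0285,  0.03  ]), array([-0.1411, -0.0291,  0.03  ]), array([-0.0305, -0.0279,  0.03  ]), array([-0.0309,  0.0293,  0.03  ])]
['stop', (0.035, 0, 0.032)] [0.5543 0.0186 0.032 ] [[278.7521777  256.94945219]] [[367.36421913 224.04018599]]
['hend', (0.139, 0, 0.153)] [0.5203 0.1169 0.153 ] [[226.5779569  266.37685907]] [[404.18850797 156.2832533 ]]
['pivot', (0.065, 0, 0.065)] [0.5445 0.047  0.065 ] [[264.99163711 259.53805682]] [[377.69993489 205.59482631]]
[[-0.32678031 -0.94510033  0.        ]
 [ 0.94510033 -0.32678031  0.        ]
 [ 0.          0.          1.        ]]
```

The tile's centre is at jig x ≈ -85 mm, with its rear face at -141, about 65 mm short of home. Both cameras agree, and its measured size is right. The plan is to align the tool's x axis with the jig's x axis using closed fingers, starting with a raise and twist.

```bash
python3 -m crank '[0,0,-1,0.166, 0,0,-1,0.166, 0,0,-1,0.166, 0,0,-1,0.166, 0,0,-1,0.166]' 0 10; cat > st.py <<'E'
from h import *
from rig import robot
s=robot.state(); p=np.load("p.npy"); J=jigR(p[2])
print("t",s["time_s"],"jig tcp mm",(w2j(p,s["position"])[0]*1000).round(1),"toolx angle err",round(float(np.arctan2(s["eef_rot"][1,0],s["eef_rot"][0,0])-p[2]),3),"F jig",(s["ft_force"]@J).round(1),"op",s["opening"],"j",s["joint_pos"].round(2))
E
python3 st.py
```

```text
time_s: 1.62
position: [0.2578, 0.5967, 0.2558]
eef_rot: [[-0.322, 0.947, 0.0], [0.947, 0.322, -0.0], [-0.0, -0.0, -1.0]]
ft_force: [0.1, 0.3, -1.3]
opening: 0.507
t 1.625 jig tcp mm [678.2  91.3 255.8] toolx angle err -0.005 F jig [ 0.2 -0.2 -1.3] op 0.506523208532127 j [ 0.99  0.21  1.51 -0.    1.42  0.66]
```

```bash
python3 -m crank '[-6,0.65,0,0,-6,0.65,0,0,-6,0.65,0,0,-6,0.65,0,0,-6,0.65,0,0]' && python3 -m crank '[-6,0.65,0,0,-6,0.65,0,0,-6,0.65,0,0,-6,0.65,0,0,-6,0.65,0,0]' && python3 -m crank '[-6,0.65,0,0,-6,0.65,0,0,-6,0.65,0,0,-6,0.65,0,0,0,0,0,0]'; python3 st.py
```

```text
time_s: 2.25
position: [0.3871, 0.3221, 0.2557]
eef_rot: [[-0.327, 0.945, 0.001], [0.945, 0.327, 0.0], [0.0, 0.001, -1.0]]
ft_force: [0.9, -0.1, -0.8]
opening: 0.012
time_s: 2.88
position: [0.516, 0.049, 0.2558]
eef_rot: [[-0.327, 0.945, 0.001], [0.945, 0.327, 0.0], [-0.0, 0.001, -1.0]]
ft_force: [0.8, 0.0, -0.7]
opening: 0.002
time_s: 3.5
position: [0.6189, -0.1709, 0.2545]
eef_rot: [[-0.323, 0.946, -0.001], [0.946, 0.323, 0.0], [0.0, -0.001, -1.0]]
ft_force: [-1.3, 0.8, -0.3]
opening: 0.005
t 3.5 jig tcp mm [-165.2    0.9  254.5] toolx angle err -0.004 F jig [ 1.2  0.9 -0.3] op 0.005085439637551962 j [-0.45  0.19  1.53 -0.    1.42 -0.77]
```

```bash
python3 -m crank '[0,0,5,0,0,0,5,0,0,0,5,0,0,0,4,0,0,0,0,0]'; python3 st.py; python3 - <<'E'
from rig import eyes
import cv2
a=eyes.camera("scene")["pixels"][100:340,200:440]; cv2.imwrite("pics/s1.png",cv2.resize(a,None,fx=2.5,fy=2.5,interpolation=cv2.INTER_CUBIC))
E
```

```text
time_s: 4.12
position: [0.6155, -0.1651, 0.062]
eef_rot: [[-0.328, 0.945, -0.007], [0.945, 0.328, 0.003], [0.005, -0.005, -1.0]]
ft_force: [-0.6, 0.0, -0.2]
opening: 0.007
t 4.125 jig tcp mm [-158.6    2.2   62. ] toolx angle err 0.001 F jig [ 0.2  0.6 -0.2] op 0.007309396736200825 j [-0.44  0.38  1.67  0.    1.1  -0.77]
```

View pics/s1.png

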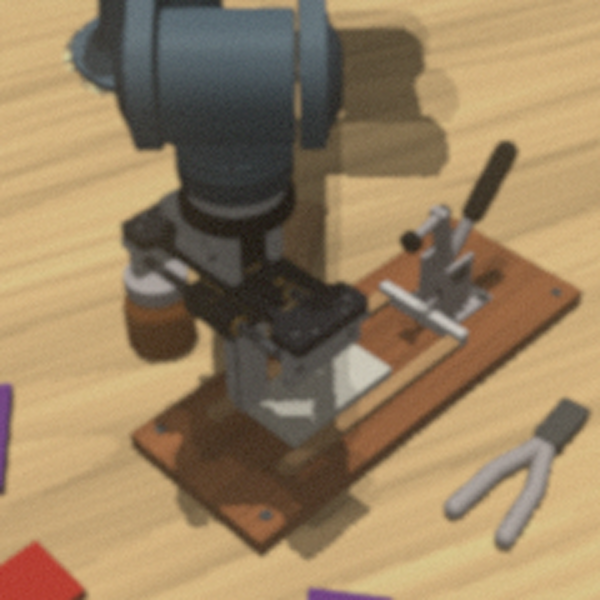

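```bash
python3 - <<'E'
from h import *
from rig import robot,eyes,spotter
import cv2
p=np.load("p.npy"); s=robot.state()
c=eyes.camera("scene"); t=eyes.camera("top"); w=eyes.camera("wrist")
P=s["position"];R=s["eef_rot"]
im=c["pixels"].copy()
for dx,dy,dz in [(0,0,0),(.008,.0125,0),(.008,-.0125,0),(-.008,.0125,0),(-.008,-.0125,0),(0,0,-.097),(.0375,.0885,-.097),(.0375,-.0885,-.097)]:
    u=proj(c,P+R@[dx,dy,dz])[0]; cv2.circle(im,(int(round(u[0])),int(round(u[1]))),1,(0,255,0),-1)
a=im[150:310,220:420]; cv2.imwrite("pics/s2.png",cv2.resize(a,None,fx=4,fy=4,interpolation=cv2.INTER_CUBIC))
cv2.imwrite("pics/w2.png",w["pixels"])
print("jar",w2j(p,ray(t,(361,298),.075)),"block",w2j(p,ray(t,(297,320),.03)))
E
```

```text
jar [[-0.11580271  0.15375003  0.075     ]] block [[0.03976799 0.15473769 0.03      ]]
```

View pics/s2.png

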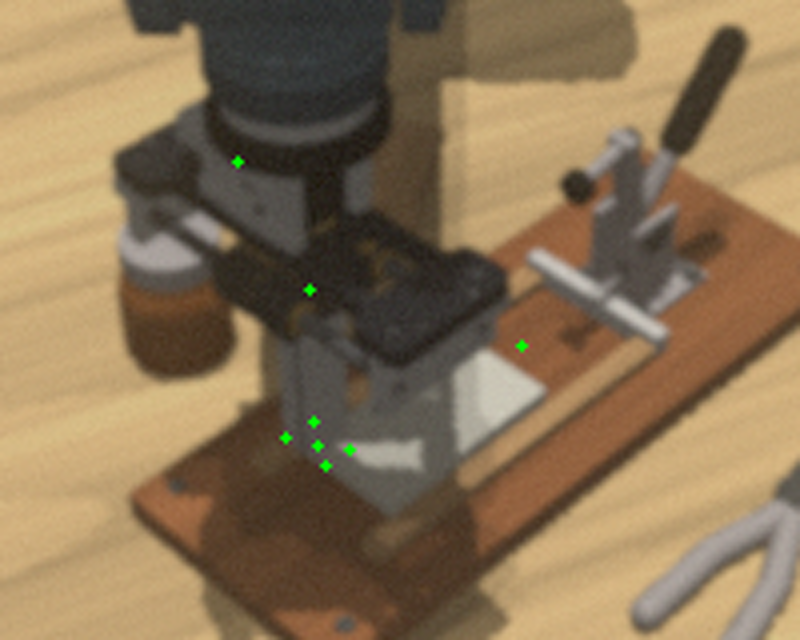

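View pics/w2.png

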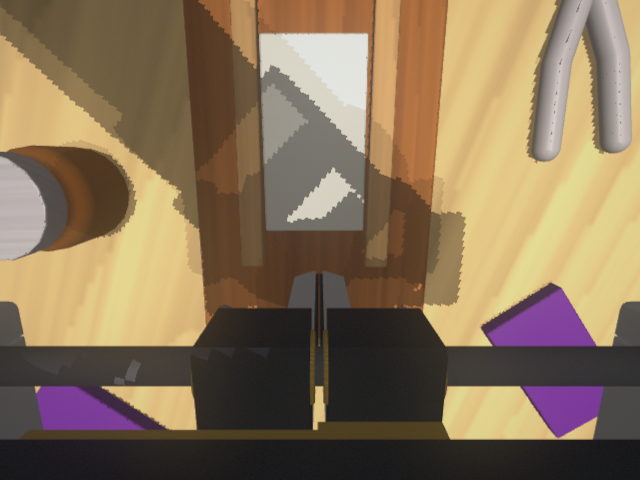

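The fingers are centred in the channel behind the tile (wrist view, tile's rear edge at row 230). The grey area in the scene view is shaded tile. Next I'll descend.

```bash
python3 st.py; python3 -m crank '[-0.4,0.1,1.3,0,0,0,1.3,0,0,0,1.2,0,0,0,0,0]'; python3 st.py
```

```text
t 4.325 jig tcp mm [-162.7   -1.3   68.4] toolx angle err 0.001 F jig [-0.2  0.3  0.4] op 0.0019713302091102633 j [-0.44  0.37  1.66  0.    1.1  -0.77]
time_s: 4.82
position: [0.6194, -0.1703, 0.0255]
eef_rot: [[-0.327, 0.945, -0.003], [0.945, 0.327, 0.001], [0.002, -0.002, -1.0]]
ft_force: [0.4, -0.1, 0.3]
opening: 0.006
t 4.825 jig tcp mm [-164.8    0.2   25.5] toolx angle err 0.0 F jig [-0.2 -0.4  0.3] op 0.005900680378894963 j [-0.44  0.44  1.67 -0.    1.04 -0.78]
```

```bash
python3 -m crank '[0,0,0.3,0,1,0,0,0,1,0,0,0,1,0,0,0,1,0,0,0]'; python3 st.py;  python3 -m crank '[1,0,0,0,0.8,0,0,0,0.7,0,0,0,0.5,0,0,0,0,0,0,0]'; python3 st.py
```

```text
time_s: 5.45
position: [0.6075, -0.1324, 0.0248]
eef_rot: [[-0.327, 0.945, 0.001], [0.945, 0.327, -0.0], [-0.001, 0.0, -1.0]]
ft_force: [-0.4, -1.6, -0.3]
opening: 0.008
t 5.45 jig tcp mm [-125.1   -1.    24.8] toolx angle err 0.0 F jig [-1.4  0.9 -0.3] op 0.008369071603548096 j [-0.4   0.4   1.73 -0.    1.02 -0.73]
time_s: 6.08
position: [0.5974, -0.1041, 0.0243]
eef_rot: [[-0.327, 0.945, -0.001], [0.945, 0.327, 0.001], [0.001, -0.0, -1.0]]
ft_force: [-0.3, -0.5, -0.0]
opening: 0.008
t 6.075 jig tcp mm [-95.1  -0.6  24.3] toolx angle err 0.0 F jig [-0.4  0.5 -0. ] op 0.008028498776642095 j [-0.36  0.37  1.77  0.    1.01 -0.69]
```

```bash
python3 -m crank '[0.3,0,0,0,0.3,0,0,0,0.2,0,0,0,0.1,0,0,0]'; python3 st.py;  python3 -m crank '[0.1,0,0,0,0.1,0,0,0,0.1,0,0,0]'; python3 st.py; python3 -m crank '[0.1,0,0,0,0.1,0,0,0]'; python3 st.py
```

```text
time_s: 6.58
position: [0.5946, -0.096, 0.0243]
eef_rot: [[-0.327, 0.945, -0.0], [0.945, 0.327, 0.0], [0.0, -0.0, -1.0]]
ft_force: [0.2, -0.2, -0.4]
opening: 0.005
t 6.575 jig tcp mm [-86.5  -0.7  24.3] toolx angle err 0.0 F jig [-0.3 -0.1 -0.4] op 0.004741866873476348 j [-0.35  0.36  1.78  0.    1.   -0.68]
time_s: 6.95
position: [0.5937, -0.0933, 0.0244]
eef_rot: [[-0.327, 0.945, -0.0], [0.945, 0.327, 0.0], [0.0, -0.0, -1.0]]
ft_force: [0.3, -0.8, 0.1]
opening: 0.005
t 6.95 jig tcp mm [-83.6  -0.7  24.4] toolx angle err 0.0 F jig [-0.9 -0.1  0.1] op 0.005341646977210919 j [-0.34  0.36  1.78  0.    1.   -0.68]
time_s: 7.2
position: [0.5937, -0.093, 0.0249]
eef_rot: [[-0.327, 0.945, 0.001], [0.945, 0.327, -0.003], [-0.004, 0.0, -1.0]]
ft_force: [0.8, -9.0, -0.5]
opening: 0.005
t 7.2 jig tcp mm [-83.4  -0.8  24.9] toolx angle err 0.001 F jig [-8.8  2.2 -0.5] op 0.00533436700983125 j [-0.34  0.36  1.78 -0.    1.   -0.67]
```

The push stopped at TCP x ≈ -83.4 mm, against a predicted -83, with the force rising to 9 N. That means the tile has reached the stop. I'll back off, rise and look.

```bash
python3 -m crank '[-0.5,0,0,0,-2,0,0,0,-2,0,-2,0,0,0,-6,0,0,0,-6,0]' >/dev/null;  python3 -m crank '[0,0,-6,0,0,0,-4,0,0,0,0,0]'>/dev/null; python3 st.py; python3 - <<'E'
from rig import eyes
import cv2
t=eyes.camera("top")["pixels"]
a=eyes.camera("scene")["pixels"]
x=cv2.resize(a[150:300,280:440],(400,375),interpolation=cv2.INTER_CUBIC);y=cv2.resize(t[185:315,210:370],(400,325),interpolation=cv2.INTER_CUBIC)
y=cv2.copyMakeBorder(y,0,50,0,0,cv2.BORDER_CONSTANT)
cv2.imwrite("pics/s3.png",cv2.hconcat([x,y])); cv2.imwrite("pics/w3.png",eyes.camera("wrist")["pixels"])
E
```

```text
t 8.2 jig tcp mm [-128.8   -2.3  269.2] toolx angle err -0.0 F jig [-0.3  0.1  0.4] op 0.004657968170920057 j [-0.4   0.14  1.57  0.    1.43 -0.73]
```

View pics/s3.png

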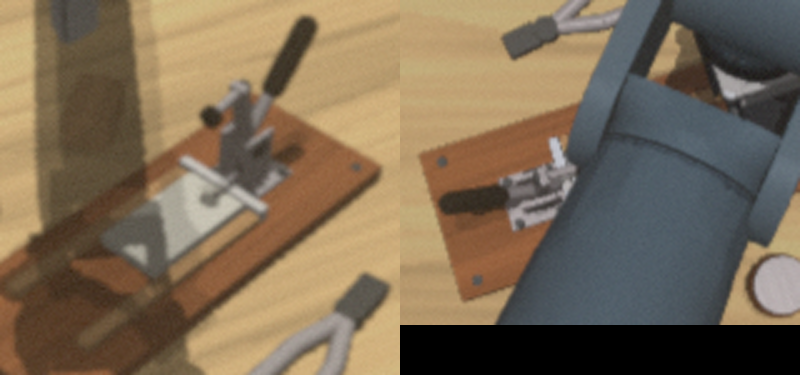

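View pics/w3.png

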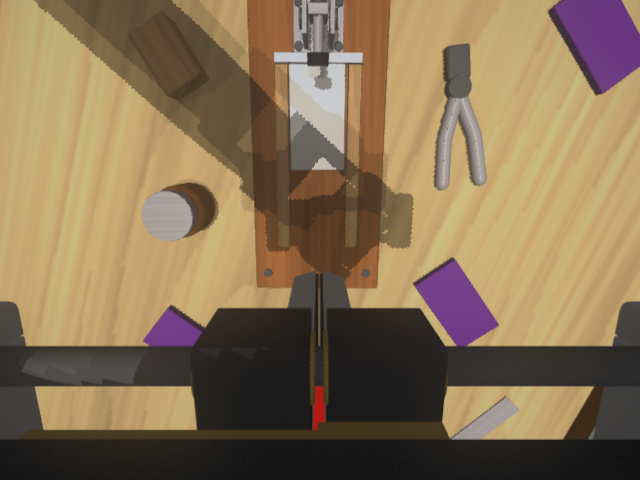

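The tile's front edge is flush against the stop bar (wrist view, row 62) and square in the channel, with the foot still raised. Next I'll fly over to beyond the handle.

```bash
python3 -m crank '[6,0,0,0,6,0,0,0,6,0,0,0,6,0,0,0,6,0,0,0]' >/dev/null;  python3 -m crank '[1.6,0,0,0,0,0,0,0,0,0,0,0]'>/dev/null; python3 st.py; python3 - <<'E'
from rig import eyes
import cv2
w=eyes.camera("wrist"); print(w["T_tool_cam"].round(3))
t=eyes.camera("scene")["pixels"]
cv2.imwrite("pics/s4.png",cv2.resize(t[50:300,280:480],None,fx=2.4,fy=2.4))
E
```

```text
t 9.35 jig tcp mm [188.   -0.7 263.7] toolx angle err -0.001 F jig [-0.6 -0.5  0.5] op 0.007835158932821999 j [ 0.1  -0.08  1.8  -0.    1.43 -0.23]
[[-0.    -0.973 -0.231  0.069]
 [ 1.    -0.     0.    -0.   ]
 [-0.    -0.231  0.973 -0.18 ]
 [ 0.     0.     0.     1.   ]]
```

View pics/s4.png

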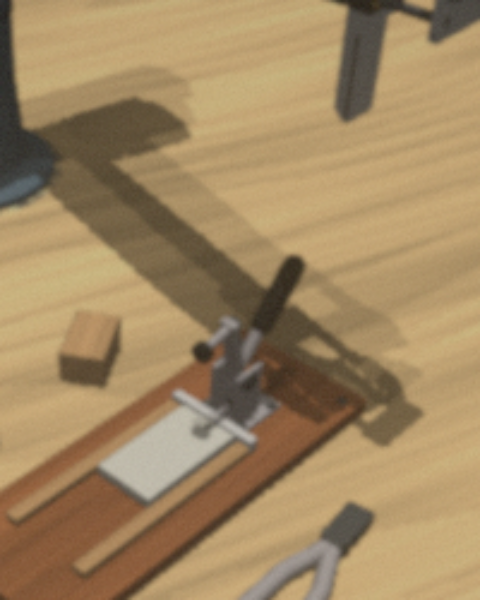

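```bash
python3 -m crank '[0,0,4,0,0,0,4,0,0,0,4,0,0,0,0.8,0,0,0,0,0]' >/dev/null; python3 st.py; python3 - <<'E'
from rig import eyes
import cv2
t=eyes.camera("scene")["pixels"]
cv2.imwrite("pics/s5.png",cv2.resize(t[100:270,320:470],None,fx=3.5,fy=3.5))
E
```

```text
t 10.075 jig tcp mm [188.6  -1.1 137. ] toolx angle err -0.001 F jig [0.2 0.3 1. ] op 0.0064066195523567945 j [ 0.1   0.04  1.92 -0.    1.18 -0.23]
```

View pics/s5.png

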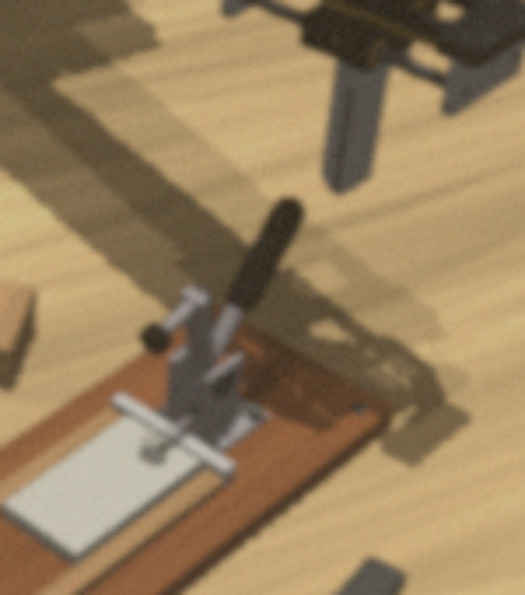

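```bash
python3 -m crank '[-1.5,0,0,0,-1,0,0,0,-1,0,0,0,-1,0,0,0,-1,0,0,0]' >/dev/null; python3 st.py;python3 -m crank '[-1,0,0,0,-1,0,0,0]' >/dev/null; python3 st.py
```

```text
t 10.75 jig tcp mm [135.7  -1.5 137.8] toolx angle err -0.001 F jig [8.3 0.9 6.8] op 0.005258685140678722 j [ 0.    0.05  1.91  0.01  1.19 -0.33]
t 11.0 jig tcp mm [114.4  -1.1 137.3] toolx angle err 0.0 F jig [3.5 0.6 2.6] op 0.006173745210531675 j [-0.04  0.06  1.9   0.    1.18 -0.37]
```

```bash
python3 - <<'E'
from rig import eyes
import cv2
t=eyes.camera("scene")["pixels"]
cv2.imwrite("pics/s6.png",cv2.resize(t[100:270,320:470],None,fx=3.5,fy=3.5))
E
```

```text
(no output)
```

View pics/s6.png

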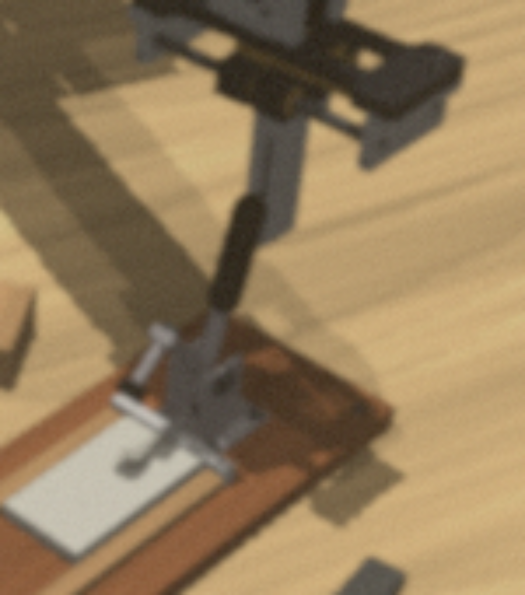

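The handle is following the finger and is nearly upright, and the arm is coming down. I'll continue past the dead point.

```bash
python3 -m crank '[-1,0,0,0,-1,0,0,0,-1,0,0,0,-0.7,0,0,0,-0.7,0,0,0]' >/dev/null; python3 st.py;python3 -m crank '[-0.7,0,0,0,-0.6,0,0,0,-0.5,0,0,0,0,0,0,0]' >/dev/null; python3 st.py
python3 - <<'E'
from rig import eyes
import cv2
t=eyes.camera("scene")["pixels"]
cv2.imwrite("pics/s7.png",cv2.resize(t[100:270,300:450],None,fx=3.5,fy=3.5))
E
```

```text
t 11.675 jig tcp mm [ 69.6  -0.7 136.3] toolx angle err -0.0 F jig [0.5 0.9 0.7] op 0.007471393826692084 j [-0.11  0.08  1.88 -0.    1.18 -0.45]
t 12.175 jig tcp mm [ 52.   -0.8 136.5] toolx angle err -0.0 F jig [ 0.9 -0.  -0.6] op 0.005896483057441062 j [-0.14  0.09  1.87 -0.    1.19 -0.48]
```

View pics/s7.png

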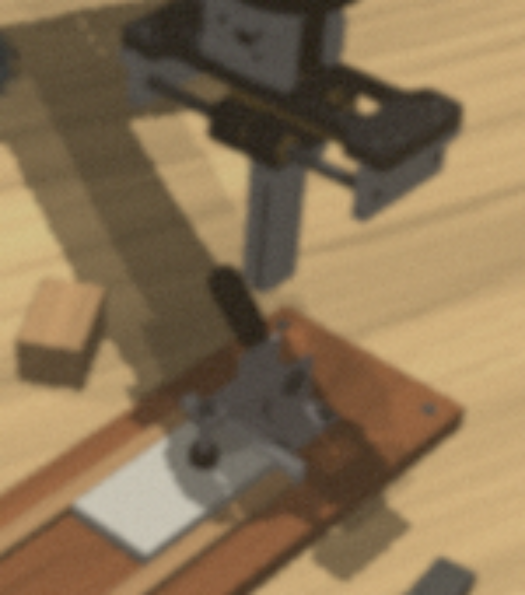

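It has snapped over, with the foot on the tile. I'll retreat clear and check the angle.

```bash
python3 -m crank '[2,0,0,0,4,0,0,0,5,0,-2,0,5,0,-5,0,5,0,-5,0]' >/dev/null; python3 -m crank '[6,0,-2,0,5,0,0,0,4,0,0,0,0,0,0,0,0,0,0,0]' >/dev/null; python3 st.py
python3 - <<'E'
from h import *
from rig import eyes
p=np.load("p.npy")
s=eyes.camera("scene");t=eyes.camera("top")
def lev(q): # handle end centre
    a=q-.7; return (.065-.115*np.sin(a),0,.065+.115*np.cos(a))
o=[]
for c,(x0,y0) in((s,(300,120)),(t,(200,190))):
    f=4; a=cv2.resize(c["pixels"][y0:y0+140,x0:x0+100],None,fx=f,fy=f,interpolation=cv2.INTER_CUBIC)
    for q,col in((1.2,(0,255,0)),(1.0,(0,0,255))):
        u=(proj(c,j2w(p,lev(q)))[0]-[x0,y0]+.5)*f; cv2.circle(a,tuple(int(v) for v in u),3,col,-1)
    for X in [(-.075,-.03,.03),(-.075,.03,.03),(.005,0,.03),(.035,-.03,.03),(.035,.03,.03)]:
        u=(proj(c,j2w(p,X))[0]-[x0,y0]+.5)*f; cv2.circle(a,tuple(int(v) for v in u),3,(255,0,0),-1)
    o.append(a)
cv2.imwrite("pics/s8.png",cv2.hconcat(o)); cv2.imwrite("pics/t8.png",t["pixels"])
E
```

```text
t 13.475 jig tcp mm [ 4.001e+02 -2.000e-01  2.644e+02] toolx angle err 0.001 F jig [-0.2 -0.1  0.1] op 0.0034301476741050124 j [ 0.5   0.01  1.71 -0.    1.42  0.16]
```

View pics/s8.png

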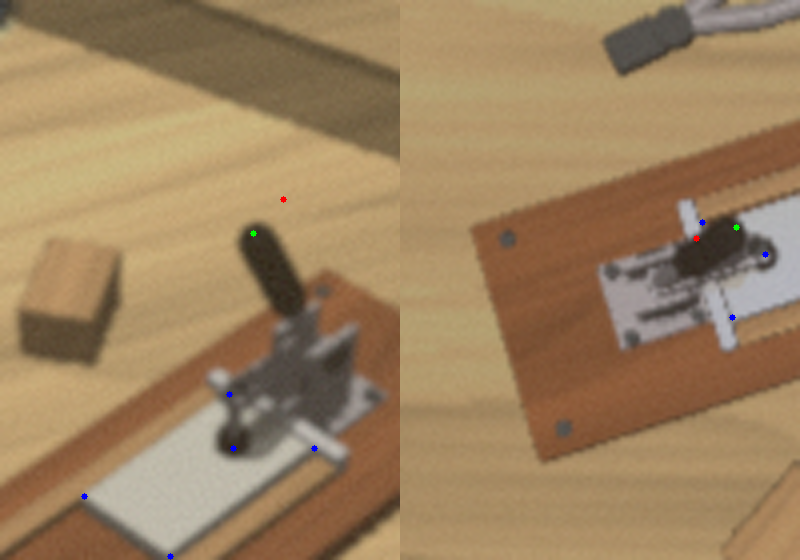

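View pics/t8.png

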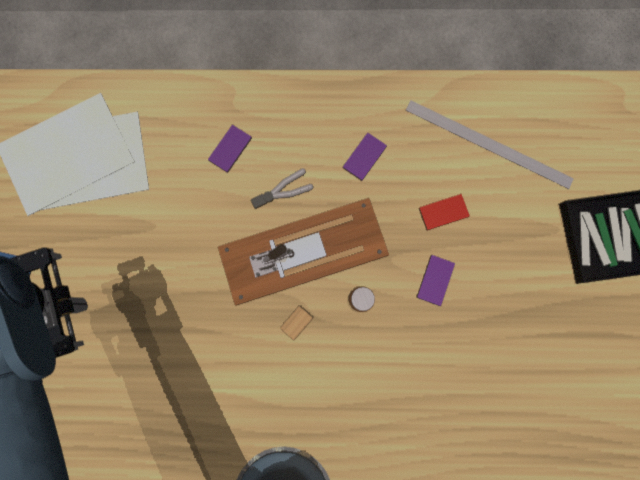

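The handle end matches the 1.20 rad locked position (green) in both views. The foot is at its expected place on the tile, and the tile's rear edge is where "home" predicts. The jar, pliers and block are unmoved, and the arm is clear.

```bash
python3 -c "
from rig import robot
print(robot.finish_job())"
```

```text
the job is handed in; nothing more can be done
None
```

The tile is home against the metal stop and the toggle clamp is locked with its foot on the tile. I handed the job in at about 13.6 s. `finish_job` gives no verdict, so what follows rests on my own checks.

- **Tile:** I pushed it about 65 mm along the channel with shut fingers. It stopped where predicted, with the tool at jig x -83.4 mm, and the push force rose to about 9 N against the stop. The wrist view then showed its edge flush with the stop bar.
- **Clamp:** I then pushed the handle over its dead point, with a highest reading of about 11 N between moves, and it snapped over. With the robot clear of everything, the handle end matched the 1.20 rad locked position in both the scene and top views. The foot was at its expected place on the tile.
- **Bystanders:** The jar, pliers and wood block look unmoved in the last top picture.

No check failed. The two cameras' separate estimates of the jig's pose differed by about 3 mm, which made no difference here. I did not measure the foot's pressing force.

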